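Show the underside of a freshly finished slat to the inspection camera

ROBOT

A 6-joint arm with a two-finger parallel gripper is mounted at the origin on the work surface. World frame = base frame: x ahead of the robot, y to its left, z up, the work surface at z = 0. Lengths are in m, angles in rad, forces in N, time in s.
With the tool pointing down it reaches from about 0.275 to 0.75 m from the base axis. Payload 10.2 kg.
Tool frame: the origin (TCP) lies midway between the tips of the shut fingers; the grasp point (between the pads) lies 19 mm behind it; z points along the fingers, y is the line along which they close (so a half turn about z gives the same grasp; the last joint's range is limited). The gripper opens to 88 mm and grips with 3 to 60 N. Pads are 18 mm wide; open, the fingers measure 123 mm over their backs; the gripper's body (75 mm by 187 mm) begins 45 mm behind the grasp point.
Start: joints at [0.957, 0.313, 1.498, -0, 1.331, -0.223], TCP at [0.2, 0.485, 0.239] pointing down, gripper open.
Joint ranges: [-2.94, 2.94], [-0.97, 2.17], [0.19, 2.56], [-1.23, 4.37], [0.02, 3.11], [-2.88, 2.88]. Speed limits (rad/s): [2.39, 2.39, 3.01, 3.14, 3.14, 3.14].

INTERFACE

Orientations are given as a rotation vector (axis times angle).
In Python, from workcell import env gives the robot as it stands.
- The arm moves only by the tool arm_command, never from a script. Its argument "motion" is a list of rows, each a list of 4 numbers: the shift along the tool's x, y, z in m, then the turn about the tool's z in degrees. In form: [[x, y, z, twist], ...]. A call has 1 to 20 rows; each row shifts and turns the commanded pose from where the row before left it, along the tool's axes as they then stand; what a row does not reach is not made up. A row lasts 1/8 s, in which the tool goes at most 62.5 mm and 10.7 degrees, less where a joint would pass 70% of its speed; a pose out of reach is approached as far as the arm can. A call with a gripper value outside its range is refused whole. "hand" is the closure, from -1 (fully open) to 1 (shut), set as the call begins (left out, the last holds). The fingers move at their own pace and stop on an object; the grip force is fixed at half the most. Time passes only in rows, so rows that do not move let the fingers close. It gives the time, the measured TCP pose, the force, the opening and the grip force at its end, in the units of the state.
- env.observe(): the state, without advancing time (a new reading comes with each control period).
- env.read_camera(name): name is "side" or "top" or "wrist"; returns (picture, depth): 400x640x3 uint8, red, green, blue; 400x640 float32, m along the optical axis (not along the pixel's ray), 0 where there is no reading.
- env.camera_info(name): a dict with "fx", "fy", "cx", "cy" (pixels), "T" (4x4, takes a point from camera to world coordinates). Camera axes: x right, y down, z forward; pixel columns grow to the right and rows downward; lengths in m; the calibration is good to about 2 mm. A picture is of the moment at which its call begins: read the wrist's pose just before it. camera_info takes no time and is no camera call; for the wrist camera it gives the pose at the moment of the call.
- env.close_job(): hands the job in; it is judged then, once.
The state is a dict: "time": time; "joint_pos": joint angles; "qvel": joint speeds; "effort": joint torques, N m; "tcp_pos": TCP position; "orientation": TCP orientation; "ft_force": force on the tool from outside, world axes, zero at the start; "torque": the same for the moment, N m; "width": opening from 0.0 (shut) to 1.0 (fully open); "grip_force": force on a finger pad.
Only numpy, scipy, OpenCV 4.12 (cv2) and the standard library are available. Lean on these libraries where they do the work, as an engineer would, in place of code of your own. Each camera call takes 0.05 s, during which the arm holds its last target. There are 200 camera calls.

TASK

Three stained wooden slats are drying on the two battens: pick up the one that has exactly one slot, and hold it in the air over the inspection camera so that its underside is checked for runs: slat centred on the lens axis 180 mm in front of the lens, underside square to the lens, its length running up the slope with the slotted end as the upper end. Leave the other two slats lying as they are, do not bump the camera, and finish while still holding the slat motionless there; do not put it down or let go.

Things in the scene. Friction and masses are not known exactly. Their poses are not given: they have to be found in the camera images.
- slat_mid (a point): Centre (half-way up) of the slat to show: reddish-brown stained board 240 x 50 x 14 mm, about 0.11 kg, the only one with exactly one slot. x along its length to the slotted end, y across, z out of the upper face. Lies flat across two battens, underside 45 mm above the bench, middle free between the battens, to be gripped there across the 50 mm width.
- slat_slot (a point): Point of the same slat at its slot, on the board's mid line, half-way up: 88 mm from slat_mid towards the slotted end (32 mm from that end); same axes. The slot is a cut across the board, 16 mm wide, open at the +y long edge and 30 mm deep into the 50 mm width.
- plain_mid (a point): Centre of the bystander slat without slots: same wood and 240 x 50 x 14 mm, axes likewise. Stays where it lies.
- double_mid (a point): Centre of the bystander slat with two slots, one near each end: same wood and 240 x 50 x 14 mm, axes likewise. Stays where it lies.
- rack: Drying rack, fixed: two pine battens 20 mm wide, 300 mm long, tops 45 mm above the bench, centre lines 120 mm apart (x = -60 and +60 mm), on a white 6 mm thick board of 270 x 300 mm. Origin at the centre of its underside; y along the battens. Three slats lie across the battens, side by side 105 mm apart; their order changes.
- cam: Inspection camera, fixed: grey 56 mm square head, black lens, white ring light (68 mm across), on a dark 130 x 110 mm foot, 120 mm high in all. The lens looks up, leaning 30 degrees from vertical towards the camera's own -x side (roughly towards the robot). Origin on the bench straight below the middle of the lens front; z up.
- lens (a point): Centre of the lens's front face, 115 mm above the bench straight above the origin of cam; axes as cam.
- view (a point): Where the slat's centre belongs, a point in the air: on the lens axis 180 mm in front of the lens (90 mm from it towards cam's -x side, 156 mm higher, 271 mm above the bench). z along the lens axis, away from the lens; x up the slope, 30 degrees above level, away from the robot; y level. A well shown slat has its x, y, z along these.
There are look-alikes about, which are no part of the job. Leave any turquoise look-alike of the cam alone.

How it is judged:
On the way:
1. the one-slot slat is lifted clear of the rack in the gripper (height (world z) of slat_mid above 0.1 m and contact force between slat and the fingers above 1 N and contact force between slat and rack below 0.3 N), for 0.2 s.
At the end, for the whole second after the job is handed in: The one-slot slat is held still by the gripper alone; its centre within 25 mm of the point 180 mm before the lens; underside to the lens and square to it within 0.2 rad; length along the slope within 0.2 rad, slotted end up; other slats within 15 mm of where they lay (distance between slat_mid and view below 0.025 m and angle between the z axis of slat_mid and the z axis of view, either way round below 0.2 rad and angle between the x axis of slat_mid and the x axis of view, either way round below 0.2 rad and angle between slat_mid's own z axis and vertical below 0.9 rad and x of slat_slot in the frame of view above 0.04 m and contact force between slat and the fingers above 1 N and contact force between slat and cam below 0.3 N and contact force between slat and rack below 0.3 N and contact force between slat and plain below 0.3 N and contact force between slat and double below 0.3 N and linear speed of slat below 0.03 m/s and angular speed of slat below 0.15 rad/s and distance of each of plain_mid, double_mid from where it was at the start of the episode below 0.015 m); the arm keeps its last pose, push and grip.
It fails at once if the camera is bumped (over 3 N) (contact force between cam and anything else above 3 N).
It fails at once if another slat is displaced by more than 15 mm (distance of any of plain_mid, double_mid from where it was at the start of the episode above 0.015 m).
It also fails if it takes over 37 s, if anything falls off the work surface, if the arm or the gripper's body presses on something with over 40 N, if the wrist force passes 120 N, or if a joint passes its speed limit or range.

## Working session

There is one attempt and no reset: what is moved stays moved. The work goes in short steps, Python scripts to look and compute and a tool call to move; the robot and the scene stay as the last step left them, time stands still between calls to the robot, and variables do not carry over. Pictures are saved under pics/ and viewed, at most 10 in all, crops included, and the job is handed in when it is done.

Besides the shell and the picture viewer there is one more tool, called after ">>>" by a JSON object that holds its "op" and its "data". arm_command: Moves the arm, as the interface text tells. Its arguments: {"type":"object","properties":{"motion":{"type":"array","items":{"type":"array","items":{"type":"number"}}},"hand":{"type":"number"}},"required":["motion"]}

```bash
mkdir -p pics; ls
python3 - <<'E'
from workcell import env
import cv2,numpy as np
s=env.observe();print(s)
for n in ("side","top"):
    p,d=env.read_camera(n);cv2.imwrite(f"pics/{n}0.png",p[:,:,::-1]);np.save(f"pics/{n}0.npy",d);print(n,env.camera_info(n))
E
```

```text
pics
{'time': 0.0, 'joint_pos': array([ 9.56629108e-01,  3.13413582e-01,  1.49843444e+00, -2.27260721e-05,
        1.33100077e+00, -2.23404220e-01]), 'qvel': array([ 2.43534889e-04, -9.69013663e-05, -6.91612416e-06, -8.60123952e-04,
        1.17758314e-03,  1.53386022e-03]), 'effort': array([ 1.41272198e-03, -4.02204609e+01, -2.52261114e+01,  6.94760657e-02,
        3.53576127e-02, -1.16232427e-04]), 'tcp_pos': array([0.1998405 , 0.48520825, 0.2381807 ]), 'orientation': array([-6.09807586e-01, -3.08133952e+00,  1.81644590e-03]), 'ft_force': array([0.30612097, 1.04930433, 0.2169235 ]), 'torque': array([ 0.02392087,  0.0173636 , -0.00484757]), 'grip_force': 0.0, 'width': 1.0010325181016004}
side {'fx': 500.32078637886565, 'fy': 500.32078637886565, 'cx': 321.93012768667535, 'cy': 196.0794061511939, 'T': array([[ 0.98052362, -0.11338988,  0.16036259,  0.36622525],
       [-0.19639628, -0.57185206,  0.79650092, -1.06726766],
       [ 0.00138853, -0.81248259, -0.58298381,  0.93960048],
       [ 0.        ,  0.        ,  0.        ,  1.        ]])}
top {'fx': 442.2809817210317, 'fy': 442.2809817210317, 'cx': 325.7492136699973, 'cy': 207.80438806137374, 'T': array([[ 0.03326023, -0.97698447,  0.21070145,  0.28962235],
       [-0.99943801, -0.0333928 ,  0.00292971, -0.02763234],
       [ 0.00417363, -0.21068048, -0.97754607,  1.48304916],
       [ 0.        ,  0.        ,  0.        ,  1.        ]])}
```

View pics/top0.png

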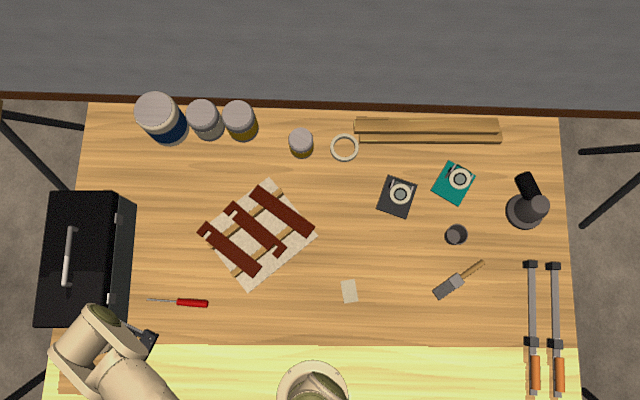

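View pics/side0.png

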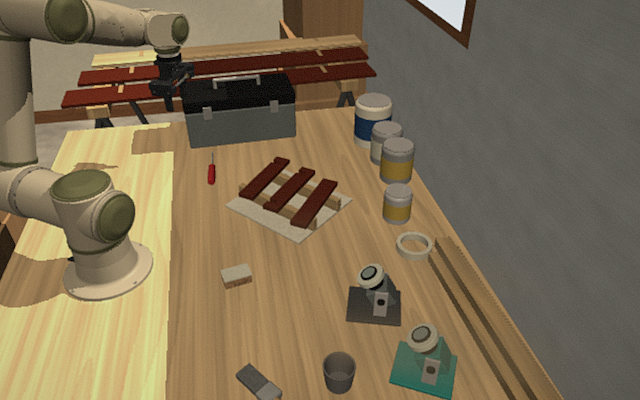

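The top view shows the rack at about (257,235) with three slats: left (229,249), middle (257,230) and right (283,211). The grey/dark-foot camera is at (398,195) and the turquoise look-alike at (457,182). I'll enlarge both areas to confirm which is which.

Run:
```python
import cv2,numpy as np
p=cv2.imread("pics/top0.png")
a=cv2.resize(p[170:300,190:325],None,fx=4.4,fy=4.4,interpolation=cv2.INTER_CUBIC)
b=cv2.resize(p[170:225,370:420],None,fx=4,fy=4,interpolation=cv2.INTER_CUBIC)
c=np.zeros((a.shape[0],a.shape[1]+b.shape[1],3),np.uint8);c[:,:a.shape[1]]=a;c[:b.shape[0],a.shape[1]:]=b
cv2.imwrite("pics/crop.png",c)
```

```text
(no output)
```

View pics/crop.png

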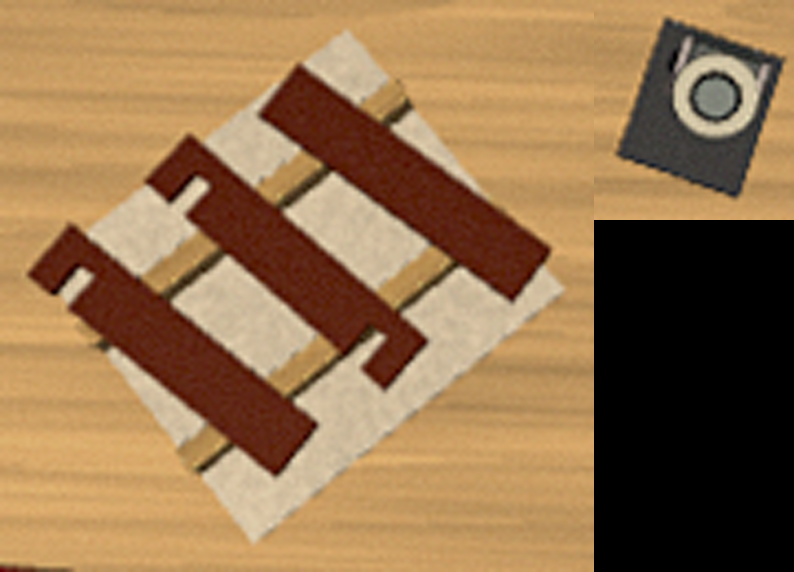

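The left slat, with one slot at its upper-left end (crop (78,285)), is the target. The middle slat has two slots, near (190,195) and (375,345), and the right one has none. The camera with the dark foot (ring centre at crop (715,97)) is the real one.

The moves can't tilt the tool. So I'll grip the slat level and then pivot it about the pad axis, by pressing its slotted end down on a fixed edge. The toolbox looks suitable for that. Next I'll measure everything.

```bash
cat > h.py <<'E'
import numpy as np
from workcell import env
C={n:env.camera_info(n) for n in("top","side")}
def ray(n,u,v,z):
    c=C[n];d=c["T"][:3,:3]@[(u-c["cx"])/c["fx"],(v-c["cy"])/c["fy"],1];o=c["T"][:3,3]
    return o+d*(z-o[2])/d[2]
def cloud(n,d,c=None):
    c=c or C[n];v,u=np.mgrid[:400,:640]
    P=np.stack([(u-c["cx"])/c["fx"]*d,(v-c["cy"])/c["fy"]*d,d],-1)@c["T"][:3,:3].T+c["T"][:3,3]
    P[d==0]=np.nan;return P
E
python3 - <<'E'
from h import *
import cv2
k=lambda x,y:(190+x/4.4-.4,170+y/4.4-.4)
for nm,cs in dict(one=[(72,225),(28,272),(277,475),(317,427)],).items():
    W=np.array([ray("top",*k(*c),.059) for c in cs]);print(nm,W.round(4).tolist(),W.mean(0).round(4))
    a=(W[:2].mean(0)-W[2:].mean(0));print("len",np.linalg.norm(a),"yaw",np.degrees(np.arctan2(a[1],a[0])),"wid",np.linalg.norm(W[0]-W[1]))
d=np.load("pics/top0.npy");P=cloud("top",d)
p=cv2.imread("pics/top0.png").astype(int)
# slat mask in depth
m=(np.abs(P[...,2]-.059)<.008)&(p[...,2]>p[...,0]*2)&(p[...,2]<130)
n,l,s,c=cv2.connectedComponentsWithStats(m.astype(np.uint8))
for i in range(1,n):
    if s[i,4]>200:
        Q=P[l==i];r=cv2.minAreaRect((Q[:,:2]*1000).astype(np.float32));print(s[i],Q.mean(0).round(4),r)
j=lambda x,y:(370+(x-594)/4-.4,170+y/4-.4)
F=np.array([ray("top",*j(*c),.01) for c in [(668,18),(783,60),(738,197),(617,155)]]);print("foot",F.round(4).tolist())
L=ray("top",*j(715,97),.115);print("lens",L)
for a,b in((1,2),(0,3)):
    e=F[a]-F[b];print(np.linalg.norm(e),np.degrees(np.arctan2(e[1],e[0])))
e=F[0]-F[1];print(np.linalg.norm(e),np.degrees(np.arctan2(e[1],e[0]))-90)
# ring: bright, height>.1
w=(p.min(2)>150);w[:, :380]=0;w[:,418:]=0;w[:178]=0;w[210:]=0
print("ring",P[w].mean(0),np.argwhere(w).mean(0),w.sum())
# toolbox
for v in range(185,330,16):
    print(v,[(round(P[v,u,0],3),round(P[v,u,1],3),round(P[v,u,2],3)) for u in (60,95,108,114,120,126,132,138)])
E
```

```text
one [[0.54, 0.3666, 0.059], [0.5036, 0.3959, 0.059], [0.3616, 0.2019, 0.059], [0.397, 0.1752, 0.059]] [0.4506 0.2849 0.059 ]
len 0.23959913994518772 yaw 53.514161685733825 wid 0.0466625255573953
[ 249  185   66   53 1022] [0.5808 0.121  0.0581] ((582.2301635742188, 122.0638198852539), (237.77952575683594, 50.47737121582031), 55.46152877807617)
[223 201  64  57 949] [0.5196 0.2059 0.0579] ((519.9893188476562, 207.61935424804688), (238.5252227783203, 48.44213104248047), 51.67195510864258)
[ 196  221   66   57 1033] [0.4479 0.2819 0.058 ] ((450.8232727050781, 286.66009521484375), (238.93234252929688, 49.752384185791016), 54.20058822631836)
foot [[0.7339, -0.2352, 0.01], [0.6997, -0.3345, 0.01], [0.5781, -0.2951, 0.01], [0.611, -0.1922, 0.01]]
lens [ 0.63804881 -0.25812923  0.115     ]
0.12782777354450175 -17.94541773938406
0.13025665725875832 -19.284578420238706
0.10504276971952202 -19.03577760857263
ring [nan nan nan] [192.45508982 400.13173653] 167
185 [(np.float64(0.806), np.float64(1.269), np.float64(-0.594)), (np.float64(0.663), np.float64(0.778), np.float64(-0.0)), (np.float64(0.6
[... 3907 characters left out ...]
64(0.238), np.float64(0.606), np.float64(0.065)), (np.float64(0.237), np.float64(0.607), np.float64(0.018)), (np.float64(0.238), np.float64(0.594), np.float64(0.004)), (np.float64(0.238), np.float64(0.577), np.float64(-0.002))]
329 [(np.float64(0.179), np.float64(0.825), np.float64(-0.006)), (np.float64(0.221), np.float64(0.448), np.float64(0.525)), (np.float64(0.223), np.float64(0.415), np.float64(0.538)), (np.float64(0.222), np.float64(0.412), np.float64(0.517)), (np.float64(0.22), np.float64(0.412), np.float64(0.49)), (np.float64(0.219), np.float64(0.41), np.float64(0.465)), (np.float64(0.21), np.float64(0.451), np.float64(0.332)), (np.float64(0.21), np.float64(0.442), np.float64(0.318))]
```

Measured:
- **Slat:** centre (0.451, 0.286), yaw 54° (slotted end away from the robot).
- **Lens:** (0.638, -0.258), camera yaw about -18.7°, which puts the view point at (0.553, -0.229, 0.271).
- **Toolbox:** top at 0.19, with its near face at y ≈ 0.615. It will serve as the pivoting edge.

The tool needs a +103.6° twist to start.

>>> {"op": "arm_command", "data": {"motion": [[0, 0, 0, 10.36], [0, 0, 0, 10.36], [0, 0, 0, 10.36], [0, 0, 0, 10.36], [0, 0, 0, 10.36], [0, 0, 0, 10.36], [0, 0, 0, 10.36], [0, 0, 0, 10.36], [0, 0, 0, 10.36], [0, 0, 0, 10.36], [0, 0.04, 0, 0], [0, 0.04, 0, 0], [0, 0.04, 0, 0], [0, 0.04, 0, 0], [0, 0.04, 0, 0], [0, 0.04, 0.02, 0], [-0.007, 0.04, 0.02, 0], [-0.006, 0.04, 0.02, 0], [0, 0, 0, 0], [0, 0, 0, 0]], "hand": -1}}

```text
time: 2.6
tcp_pos: [0.4509, 0.2873, 0.179]
orientation: [-2.799, -1.426, -0.0]
ft_force: [-0.0, -0.1, -0.7]
width: 0.997
grip_force: 0.0
```

Run:
```python
from h import *
import cv2
from scipy.spatial.transform import Rotation as R
s=env.observe();M=R.from_rotvec(s["orientation"]).as_matrix();print(s["time"],s["tcp_pos"],np.degrees(np.arctan2(M[1,0],M[0,0])),s["joint_pos"])
c=env.camera_info("wrist");p,d=env.read_camera("wrist");cv2.imwrite("pics/w1.png",p[:,:,::-1])
P=cloud("wrist",d,c);p=p.astype(int)
m=(np.abs(P[...,2]-.059)<.008)&(p[...,0]>p[...,2]*1.8)&(p[...,0]<140)
n,l,st,_=cv2.connectedComponentsWithStats(m.astype(np.uint8))
for i in range(1,n):
    if st[i,4]>1500:
        Q=P[l==i];print(st[i],Q.mean(0).round(4),cv2.minAreaRect((Q[:,:2]*1000).astype(np.float32)))
```

```text
2.6 [0.45094099 0.28730068 0.17896797] 54.01459865946665 [3.47871989e-01 3.87261480e-01 1.55564866e+00 2.88221263e-04
 1.19867455e+00 9.75830914e-01]
[  292    37    69   282 16154] [0.4594 0.2956 0.0589] ((451.5067443847656, 285.1156005859375), (240.25961303710938, 50.000083923339844), 53.733272552490234)
[  404    71   102   233 11597] [0.5469 0.241  0.0587] ((532.853759765625, 222.03973388671875), (199.48919677734375, 50.64788818359375), 51.54720687866211)
[  516   115   104   179 11432] [0.6093 0.1639 0.0585] ((605.8208618164062, 154.9639892578125), (160.22508239746094, 52.044681549072266), 55.675048828125)
```

View pics/w1.png

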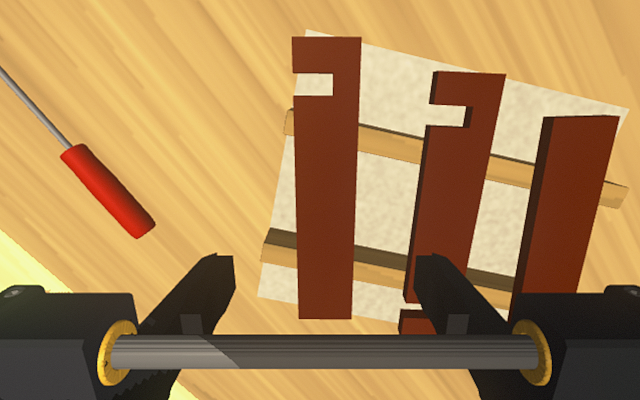

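The wrist view confirms it: the slat under the gripper (centre column ~327, slot at (313,84)) has exactly one slot, and the next one has two. Now I'll fine-align, descend and close.

>>> {"op": "arm_command", "data": {"motion": [[-0.001, 0.002, 0.03, 0.3], [0, 0, 0.035, 0], [0, 0, 0.03, 0], [0, 0, 0.025, 0], [0, 0, 0.016, 0], [0, 0, 0.01, 0], [0, 0, 0, 0], [0, 0, 0, 0]]}}

```text
time: 3.65
tcp_pos: [0.4527, 0.2851, 0.0335]
orientation: [2.803, 1.419, 0.002]
ft_force: [0.1, -0.7, 0.3]
width: 1.003
grip_force: 0.0
```

>>> {"op": "arm_command", "data": {"motion": [[0, 0, 0, 0], [0, 0, 0, 0], [0, 0, 0, 0], [0, 0, 0, 0], [0, 0, 0, 0], [0, 0, 0, 0], [0, 0, 0, 0], [0, 0, 0, 0]], "hand": 1}}

```text
time: 4.65
tcp_pos: [0.4523, 0.2849, 0.0328]
orientation: [-2.803, -1.419, 0.0]
ft_force: [-0.2, -0.5, 1.1]
width: 0.559
grip_force: 30.0
```

Gripped at about 49 mm with 30 N. Now lift, turn to face the toolbox and move in front of it.

>>> {"op": "arm_command", "data": {"motion": [[0, 0, -0.01, 0], [0, 0, -0.025, 0], [0, 0, -0.04, 0], [0, 0, -0.045, 0], [0, 0, -0.045, 0], [0, 0, -0.035, 0], [0, 0, 0, -9.6], [0, 0, 0, -9.6], [0, 0, 0, -9.6], [0, 0, 0, -9.5], [0.025, -0.01, 0, 0], [0.04, -0.01, 0, 0], [0.04, -0.01, 0, 0], [0.04, -0.01, 0, 0], [0.04, -0.002, 0, 0], [0.04, 0, 0, 0], [0.03, 0, 0, 0], [0.022, 0, 0, 0], [0, 0, 0, 0], [0, 0, 0, 0]]}}

```text
time: 7.15
tcp_pos: [0.4008, 0.5594, 0.2329]
orientation: [2.182, 2.259, -0.001]
ft_force: [-0.5, -0.1, -1.2]
width: 0.564
grip_force: 30.0
```

```bash
cat >> h.py <<'E'
import cv2
from scipy.spatial.transform import Rotation as R
def slat(n,tag,zmin=.08):
    s=env.observe();M=R.from_rotvec(s["orientation"]).as_matrix();print(s["time"],s["tcp_pos"],"yaw",np.degrees(np.arctan2(M[1,0],M[0,0])).round(2),"tilt",M[2,2].round(4),s["width"],s["grip_force"])
    c=env.camera_info(n);p,d=env.read_camera(n);cv2.imwrite(f"pics/{tag}.png",p[:,:,::-1]);P=cloud(n,d,c);p=p.astype(int)
    t=s["tcp_pos"]-.019*M[:,2];L=(P-t)@M
    m=(p[...,0]>p[...,2]*1.8)&(p[...,0]>p[...,1]*1.6)&(P[...,2]>zmin)&(abs(L[...,1])<.035)&(abs(L[...,0])<.15)&(abs(L[...,2])<.1)
    Q=P[m];l=L[m];print(len(Q))
    # tool frame (x along slat, -z up): upper surface by robust line
    w=np.ones(len(l),bool)
    for _ in range(6):
        k=np.polyfit(l[w,0],-l[w,2],1);r=-l[:,2]-np.polyval(k,l[:,0]);w=abs(r-np.median(r[w]))<.005
    print("pitch",np.degrees(np.arctan(k[0])).round(2),"height of surface over grasp pt",k[1].round(4),"x range",l[w,0].min().round(4),l[w,0].max().round(4),"n",w.sum())
    x,y=np.polyfit(l[w,0],l[w,1],1);print("yaw in hand",np.degrees(np.arctan(x)).round(2))
E
python3 - <<'E'
from h import *
slat("top","t2");slat("wrist","w2");slat("side","s2")
E
```

```text
7.15 [0.40076471 0.55943153 0.23291704] yaw 91.99 tilt -1.0 0.5636613151906466 29.99985247850418
709
pitch -0.03 height of surface over grasp pt 0.0059 x range -0.1205 -0.0026 n 654
yaw in hand 5.66
7.2 [0.40087836 0.55936236 0.23309804] yaw 91.97 tilt -1.0 0.5639962380393122 29.99987080693245
45521
pitch 0.0 height of surface over grasp pt 0.0071 x range -0.0548 0.11 n 44925
yaw in hand 1.45
7.25 [0.4009194  0.55938444 0.23317942] yaw 91.96 tilt -1.0 0.5585070009355211 29.99985057860613
475
pitch -0.15 height of surface over grasp pt 0.0049 x range -0.128 0.1003 n 401
yaw in hand 0.28
```

The slat is level in the hand (pitch 0°) and centred. Now I'll lower it so the slotted half presses on the toolbox edge.

>>> {"op": "arm_command", "data": {"motion": [[0, 0, 0.015, 0], [0, 0, 0.02, 0], [0, 0, 0.015, 0], [0, 0, 0.005, 0], [0, 0, 0.004, 0], [0, 0, 0.004, 0], [0, 0, 0.004, 0], [0, 0, 0.004, 0], [0, 0, 0, 0]]}}

```text
time: 8.43
tcp_pos: [0.4006, 0.5602, 0.1614]
orientation: [2.182, 2.26, -0.001]
ft_force: [-0.2, 0.0, 2.0]
width: 0.56
grip_force: 30.0
```

Run:
```python
from h import *
print(env.observe()["ft_force"])
slat("wrist","w3");slat("side","s3")
p=cv2.imread("pics/s3.png");cv2.imwrite("pics/s3c.png",cv2.resize(p[40:200,120:340],None,fx=3,fy=3,interpolation=cv2.INTER_CUBIC))
```

```text
[-0.24509666  0.03270374  2.0239457 ]
8.425 [0.40058583 0.56020049 0.16140012] yaw 92.01 tilt -1.0 0.5601762733220568 29.99960672110319
53713
pitch 16.76 height of surface over grasp pt 0.0084 x range -0.0805 0.103 n 51994
yaw in hand 1.25
8.475 [0.4006172  0.56015461 0.16155766] yaw 92.01 tilt -1.0 0.5623240191075086 29.999526143074036
583
pitch 16.67 height of surface over grasp pt 0.0065 x range -0.1224 0.0776 n 480
yaw in hand -0.39
```

View pics/s3c.png

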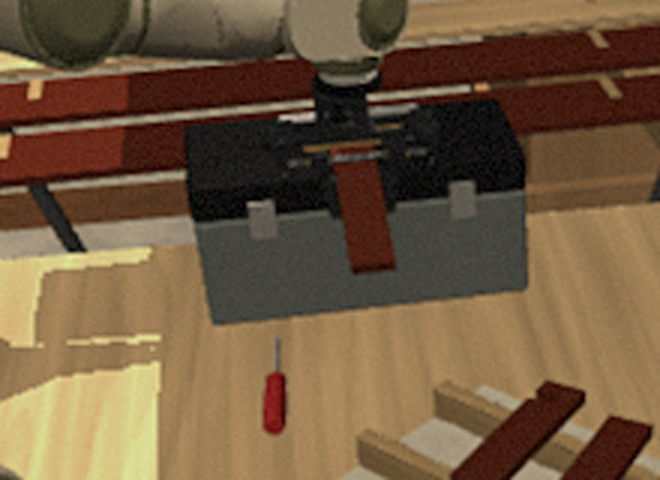

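The crop shows the slat (353,210) pivoting with its slotted end on the toolbox, between the clasps. Pitch is 16.7° after about 16 mm of pressing, which matches the model. It needs about 15 mm more.

>>> {"op": "arm_command", "data": {"motion": [[0, 0, 0.004, 0], [0, 0, 0.004, 0], [0, 0, 0.004, 0], [0, 0, 0.003, 0], [0, 0, 0, 0], [0, 0, -0.01, 0], [0, 0, -0.03, 0], [0, 0, -0.05, 0], [0, 0, -0.05, 0], [0, 0, -0.03, 0], [0, 0, 0, 0], [0, 0, 0, 0]]}}

```text
time: 10.02
tcp_pos: [0.4004, 0.56, 0.3148]
orientation: [-2.182, -2.26, 0.005]
ft_force: [-0.1, 0.1, -2.3]
width: 0.56
grip_force: 30.0
```

Run:
```python
from h import *
slat("wrist","w4");slat("side","s4")
```

```text
10.025 [0.40039727 0.56001492 0.31475018] yaw 92.01 tilt -1.0 0.5603707643674258 29.999781399965286
66332
pitch 28.61 height of surface over grasp pt 0.0102 x range -0.11 0.0976 n 63585
yaw in hand 0.66
10.075 [0.40038473 0.55998192 0.31457224] yaw 92.01 tilt -1.0 0.5612443145424798 29.999862648546696
731
pitch 28.49 height of surface over grasp pt 0.0083 x range -0.1134 0.062 n 554
yaw in hand -0.09
```

Pitch is 28.5°, within tolerance. Now I'll carry it at height to the view point, then twist +110.7°.

>>> {"op": "arm_command", "data": {"motion": [[-0.02, 0, 0, 0], [-0.035, 0, 0, 0], [-0.043, 0.0078, 0, 0], [-0.043, 0.0078, 0, 0], [-0.043, 0.0078, 0, 0], [-0.043, 0.0078, 0, 0], [-0.043, 0.0078, 0, 0], [-0.043, 0.0078, 0, 0], [-0.043, 0.0078, 0, 0], [-0.043, 0.0078, 0, 0], [-0.043, 0.0078, 0, 0], [-0.043, 0.0078, 0, 0], [-0.043, 0.0078, 0, 0], [-0.043, 0.0078, 0, 0], [-0.043, 0.0078, 0, 0], [-0.043, 0.0078, 0, 0], [-0.043, 0.0078, 0, 0], [-0.043, 0.0078, 0, 0], [-0.0335, 0, 0, 0], [-0.017, 0, 0, 0]]}}

```text
time: 12.62
tcp_pos: [0.5528, -0.2297, 0.3154]
orientation: [-2.182, -2.257, 0.001]
ft_force: [-0.1, 0.5, -0.7]
width: 0.56
grip_force: 30.0
```

>>> {"op": "arm_command", "data": {"motion": [[0, 0, 0, 6], [0, 0, 0, 10], [0, 0, 0, 10], [0, 0, 0, 10], [0, 0, 0, 10], [0, 0, 0, 10], [0, 0, 0, 10], [0, 0, 0, 10], [0, 0, 0, 10], [0, 0, 0, 10], [0, 0, 0, 10], [0, 0, 0, 4.7], [0, 0, 0, 0], [0, 0, 0, 0]]}}

```text
time: 14.38
tcp_pos: [0.5532, -0.228, 0.3166]
orientation: [-3.1, 0.507, 0.0]
ft_force: [-0.4, -0.1, -0.6]
width: 0.558
grip_force: 30.0
```

Run:
```python
from h import *
slat("wrist","w5");slat("side","s5");slat("top","t5")
p=cv2.imread("pics/s5.png");cv2.imwrite("pics/s5c.png",cv2.resize(p[160:340,240:480],None,fx=3,fy=3,interpolation=cv2.INTER_CUBIC))
```

```text
14.375 [ 0.55316143 -0.22803172  0.31657563] yaw -18.57 tilt -1.0 0.5580218675278859 29.99994233250618
66106
pitch 28.6 height of surface over grasp pt 0.0095 x range -0.1077 0.0989 n 63391
yaw in hand 0.6
14.425 [ 0.55316053 -0.22811957  0.31662535] yaw -18.59 tilt -1.0 0.5592190617442585 29.99981537461281
1283
pitch 28.52 height of surface over grasp pt 0.0084 x range -0.1091 0.1042 n 946
yaw in hand 0.29
14.475 [ 0.55317298 -0.22822188  0.31664036] yaw -18.62 tilt -1.0 0.5615944246488895 29.99985784292221
36
pitch 32.82 height of surface over grasp pt 0.0109 x range -0.0192 -0.0044 n 30
yaw in hand -51.68
```

View pics/s5c.png

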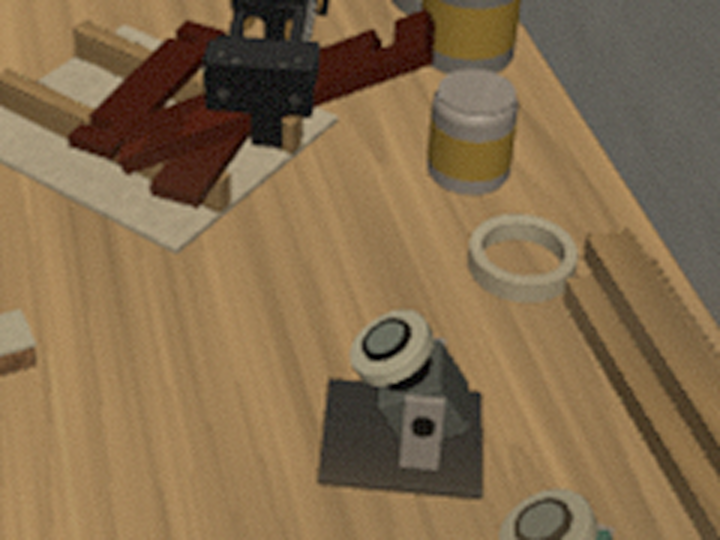

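View pics/w5.png

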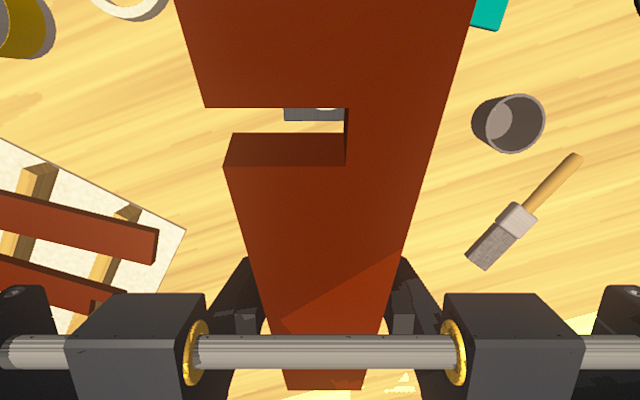

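The side crop shows the tilted slat with its slotted end raised at (410,50), and the grey camera's ring at about (390,345). In the wrist view the slot (300,120) is at the far, upper end. I'll cross-check the lens position from the side camera.

Run:
```python
from h import *
for u,v in((391,348),(387,340)):
    L=ray("side",240+u/3-.3,160+v/3-.3,.115);print(L)
s=env.observe();t=s["tcp_pos"]
M=R.from_rotvec(s["orientation"]).as_matrix()
a=np.radians(-18.7);L=(np.array([.638,-.258,.115])+L)/2
for L in(np.array([.638,-.258,.115]),L):
    V=L+[-.09*np.cos(a),-.09*np.sin(a),.156];c=t-.019*M[:,2]+[0,0,.001];print(V,(M.T@(V-c)).round(4))
```

```text
[ 0.64017423 -0.2722327   0.115     ]
[ 0.63950873 -0.2632123   0.115     ]
[ 0.55275108 -0.22914483  0.271     ] [-0.0001  0.001   0.0657]
[ 0.55350544 -0.23175098  0.271     ] [0.0014 0.0032 0.0657]
```

>>> {"op": "arm_command", "data": {"motion": [[0.001, 0.002, 0.01, 0], [0, 0, 0.02, 0], [0, 0, 0.02, 0], [0, 0, 0.01, 0], [0, 0, 0.0055, 0], [0, 0, 0, 0], [0, 0, 0, 0], [0, 0, 0, 0], [0, 0, 0, 0]]}}

```text
time: 15.65
tcp_pos: [0.5535, -0.2307, 0.2515]
orientation: [3.1, -0.51, 0.001]
ft_force: [0.4, -0.2, -1.4]
width: 0.561
grip_force: 30.0
```

Run:
```python
from h import *
slat("wrist","w6");slat("side","s6");print(env.observe()["qvel"].round(4))
p=cv2.imread("pics/s6.png");cv2.imwrite("pics/s6c.png",cv2.resize(p[120:340,220:480],None,fx=2.5,fy=2.5,interpolation=cv2.INTER_CUBIC))
```

```text
15.65 [ 0.55352904 -0.23066529  0.25147453] yaw -18.69 tilt -1.0 0.5607568344493741 29.999897964298725
66283
pitch 28.6 height of surface over grasp pt 0.0095 x range -0.1083 0.099 n 63512
yaw in hand 0.58
15.7 [ 0.55351907 -0.23064307  0.25138456] yaw -18.69 tilt -1.0 0.5598637983876688 29.999824203550816
1180
pitch 28.52 height of surface over grasp pt 0.0084 x range -0.1067 0.1039 n 903
yaw in hand 0.21
[0.0007 0.0001 0.0022 0.0009 0.0014 0.0002]
```

View pics/s6c.png

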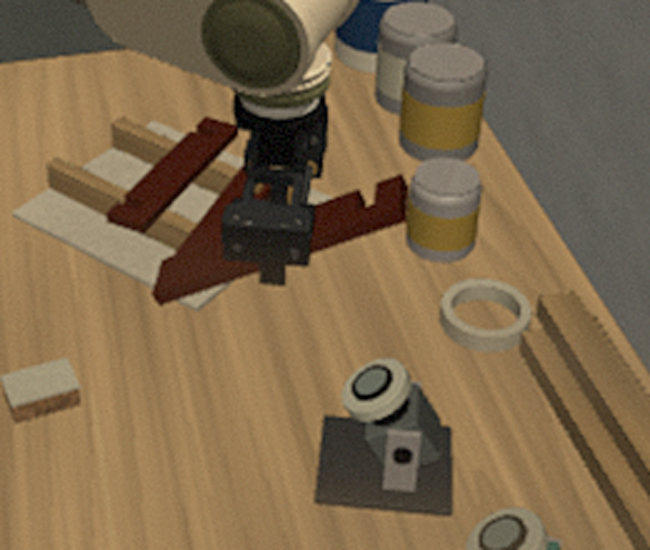

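The slat is held in front of the lens with its slotted end (372,200) up at 28.5°, and it isn't touching anything. It's motionless, so I'm handing in.

```bash
python3 -c "
from workcell import env
print(env.close_job())"
```

```text
the job is handed in; nothing more can be done
None
```

I handed the job in with the one-slot slat held still at the view point, slotted end up, pitched about 28.5° against the 30° wanted, with its centre a few mm from the target by my measurements; the hand-in gave no verdict.

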